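# Index the mitre box one hole over

### The job

On the table stands a mitre box whose swing arm is locked in the middle hole of its index rail by a spring pin with a pull ring on top. Hook a fingertip through the ring from inside and lift the pin, swing the arm just one hole towards the side where the long wooden strip lies (not halfway on to the hole after it), and let the pin spring fully home there; then take the finger out and leave the ring. Use the ring from inside only: do not pinch it or press on its outside, and leave the loose things on the table alone.

Things in the scene. Friction and masses are not known exactly. Their poses are not given: they have to be found in the camera images.
- mitre: The fixed mitre box: plywood bed 300 x 360 mm, 18 mm thick, screwed to the table. Origin: on the table under the arm's pivot; z up; x points from the pivot away from the index rail (roughly away from the robot); y to the left when looking along x. Bed: x -250 to +50, y -180 to +180 mm. Wooden supports (top 50 mm) at x -70 to 0, |y| 92 to 178 mm; back fence (top 83 mm) at x 6 to 18 mm.
- rail_mid (a point): Mouth of the middle hole of the steel index rail, on the rail's top, 31 mm above the table, 200 mm from the pivot on the box's -x side (axes as the box's). The rail is an arc of 200 mm radius about the pivot with five holes (13 mm square pockets) 15 degrees, 52 mm, apart: the middle one and two on each side.
- swing (a joint): Angle of the grey swing arm about its vertical pivot, rad. 0 = middle hole, arm along the box's -x; positive swings its free end (pin, ring) to the box's +y. Next holes at +-0.2618, outer ones +-0.5236, stops +-0.56. Light friction (about 0.12 N m): it stays where left; with the pin in a hole it has about 0.01 rad of play either way.
- pin (a joint): Height of the index pin above fully home, m: 0 = home in a hole, stop at 0.022. Slides vertically against a spring: 4 N to start, 6 N at 10 mm, 8 N at 22 mm, plus 0.8 N weight. Clears the holes at 0.009 to 0.010. Released between holes, its round tip (9 mm wide) rides on the rail at about 0.009, slides easily and snaps into the next hole when the arm is pushed over it.
- ring_center (a point): Centre of the upright steel pull ring, on the pin's axis, 200 mm from the pivot, 122 mm above the table when the pin is home; moves with the pin. Axes are the arm's: x along the arm to the pivot, z up. The ring's plane is square to the arm: one looks through it along the arm. Opening 53 mm, outside 71 mm across, bar 11 mm thick. A finger slanting 45 degrees down fits through from either side.
- housing (a point): Top centre of the dark round pin housing under the ring: 26 mm across, top 76 mm above the table; the pin's collar (16 mm wide) sits on it to 85 mm. Axes are the arm's. The arm's grey bar below is 34 mm wide, its top 46 mm above the table, from 25 mm outside the pin's axis to past the pivot.
- pivot (a point): On the arm's pivot axis, 46 mm above the table (top of the arm's bar). A dark steel saw guide with two uprights, 24 mm wide in all, top at 121 mm, stands on the arm 15 to 37 mm beyond the pivot.
- ring_near: Rim loop on the ring's face that looks away from the pivot (towards the robot). Origin on the pin's axis, 122 mm below the ring's centre. It stands back 2.5 mm from the ring's inner edge and forms, with ring_far, the outside of the ring; pressing on both at once counts as pinching or pressing the outside.
- ring_far: The same rim loop on the ring's face that looks towards the pivot. Origin as ring_near.
- strip: Loose straight wooden strip 170 x 24 x 12 mm lying flat on the table, left or right of the mitre box: the piece to be cut next. It shows which way to swing. Origin: centre of its underside, x along its length.
- tape: Loose roll of paper tape, 100 mm across with a 76 mm bore, 45 mm high, lying flat on the other side of the box from the strip. Origin: centre of its underside.
- offcut: Loose wooden offcut 35 x 50 x 18 mm between robot and box. Origin: centre of its underside.
- remote: Loose black remote control 50 x 160 x 18 mm (long along its y) between robot and box. Origin: centre of its underside.
- pot: Loose blue plastic pot, 70 mm across, 90 mm high, on the left of the table. Origin: centre of its underside.
- glue: Loose white glue bottle, 50 mm across, 110 mm high, on the left. Origin: centre of its underside.
- divider: Loose wooden board compasses lying flat, about 260 mm long, 22 mm high, on the right of the table. Origin: near the middle of their length, on the table; x along the length.
- brush: Loose brush lying flat on the left. Origin: underside, x along its length.
There are look-alikes about, which are no part of the job. Of the things that look like the strip, the largest one is meant.

How it is judged (in metres and radians):
On the way, in this order (a step that is already met when the one before it is completed fails the run):
1. the pin is lifted out of the middle hole by its ring (value of joint pin above 0.007 m and value of joint swing between -0.08 and 0.08 rad), for 0.05 s.
2. the arm is at the next hole on the strip's side and the pin is home in it (((y of strip in the frame of mitre above 0 m and value of joint swing between 0.2418 and 0.2818 rad) or (y of strip in the frame of mitre below 0 m and value of joint swing between -0.2818 and -0.2418 rad)) and value of joint pin below 0.0025 m), for 0.2 s.
At the end, for the whole second after the job is handed in: The swing arm rests within 0.02 rad of the hole next to the middle one on the strip's side (swing = +0.2618 if the strip lies on the box's +y side, -0.2618 if on its -y side), at rest, with the pin less than 2.5 mm above fully home (all of step 2 and velocity of joint swing between -0.05 and 0.05 rad/s); the robot touches nothing.
It fails at once if the arm swung on more than half way to the second hole (value of joint swing above 0.393 rad or value of joint swing below -0.393 rad).
It fails at once if the ring was pinched or pressed on its outside (both rims pressed) (contact force between the fingers and ring_near above 1 N and contact force between the fingers and ring_far above 1 N).
It fails at once if a loose thing was shifted, lifted or carried (more than 20 mm) (distance of any of strip, tape, offcut, remote, pot, glue, divider, brush from where it was at the start of the episode above 0.02 m).
It also fails if it takes over 48 s, if anything falls off the work surface, if the arm or the gripper's body presses on something with over 40 N, if the wrist force passes 120 N, or if a joint passes its speed limit or range.

### The arm

A 7-joint arm with a two-finger parallel gripper is mounted at the origin on the work surface. World frame = base frame: x ahead of the robot, y to its left, z up, the work surface at z = 0. Lengths are in mm, angles in rad, forces in N, time in s.
With the tool pointing down it reaches from about 400 to 875 mm from the base axis. Payload 4.4 kg.
Tool frame: the origin (TCP) lies midway between the tips of the shut fingers; the grasp point (between the pads) lies 19 mm behind it; x points along the fingers, z is the direction in which the jaws open and shut, and the axes are right-handed (so a half turn about x gives the same grasp; the last joint's range is limited). The gripper opens to 85 mm and grips with 20 to 120 N. Pads are 22 mm wide; open, the fingers measure 114 mm over their backs; the gripper's body (76 mm by 85 mm) begins 54 mm behind the grasp point. The pads swing forward as they close: fully open they stand 13 mm farther back than shut.
Start: joints at [-1.264, 0.628, 0.038, 1.517, -0.027, 0.996, -0.02], TCP at [236.723, 605.376, 231.313] pointing down, gripper open.
Joint ranges: [-3.06, 3.06], [-0.37, 2.12], [-1.25, 1.32], [0.18, 2.47], [-1.1, 4.24], [0.23, 1.98], [-2.94, 2.94]. Speed limits (rad/s): [2.57, 2.57, 3.14, 3.14, 3.14, 3.14, 3.14].

### API

Orientations are given as [roll, pitch, yaw] about the fixed x, y, z axes, in that order (R = Rz(yaw) Ry(pitch) Rx(roll)).
In Python, from cell import ctrl gives the robot as it stands. The module is installed in compiled form; this text tells all that it offers.
- The arm moves only by the tool servo_tool, never from a script. Its argument "rows" is a list of rows, each an object of numbers: "dx", "dy", "dz": the shift along the tool's x, y, z in units of 750 mm (1.0 is 750 mm); "wx", "wy", "wz": the turn, a rotation vector about the tool's x, y, z in units of 6 degrees (1.0 is 6 degrees); "fingers": the closure, from 0 (fully open) to 1 (shut). In form: [{"dx": .., "dy": .., "dz": .., "wx": .., "wy": .., "wz": .., "fingers": ..}, ...]. A call has 1 to 5 rows; each row shifts and turns the commanded pose from where the row before left it, along the tool's axes as they then stand; what a row does not reach is not made up. A row lasts 1/8 s, in which the tool goes at most 62.5 mm and 10.7 degrees, less where a joint would pass 70% of its speed; a pose out of reach is approached as far as the arm can. A call with a number of a shift or a turn outside -1 to 1 is refused whole. A call with a gripper value outside its range is refused whole. The fingers move at their own pace and stop on an object; the grip force is fixed at half the most. Time passes only in rows, so rows that do not move let the fingers close. It gives the time, the measured TCP pose, the force and the opening at its end, in the units of the state.
- ctrl.read_state(): the state, without advancing time (a new reading comes with each control period).
- ctrl.get_image(name): name is "scene" or "top" or "wrist"; returns the picture (420x560x3 uint8, red, green, blue); there is no depth.
- ctrl.camera_info(name): a dict with "fovy" (degrees; the focal length in pixels is half the picture's height over the tangent of half this angle, whatever the lens; pixels are square), "cx", "cy" (the principal point, pixels), "k1" (the pictures are not rectified: a ray, as slopes to the right and down, at radius r is drawn at 1 + k1 r^2 times it, then the intrinsics apply), "R" (3x3) and "t" (3): a world point X has camera coordinates R X + t. Camera axes: x right, y down, z forward; pixel columns grow to the right and rows downward; lengths in mm; the calibration is good to about 2 mm. A picture is of the moment at which its call begins: read the wrist's pose just before it. camera_info takes no time and is no camera call; for the wrist camera it gives the pose at the moment of the call.
- ctrl.finish_job(): hands the job in, once; it reports no verdict.
Trained networks look in the newest picture that a camera, given by its name, has taken for a name from the list of things; names that differ only in an ending like _2 or _b are one class to them, and where a whole thing is asked for, a point or a joint stands for the part that bears it (a point fixed in the world has none). Each returns a list of dicts, best first, with "conf" (0 to 1); they miss things now and then, are a little off and sometimes report something else, mostly with a low value. They report only what shows in the picture. A call takes as long as a camera call. They do not tell look-alikes from the thing itself.
- ctrl.search_frame(label, camera): "extent" ([centre column, centre row, width, height] in pixels, round what is visible of it).
- ctrl.silhouettes(label, camera): "region" (420x560 bool, what is visible of it) and "extent" ([centre column, centre row, width, height] in pixels, round what is visible of it).
- ctrl.mark_of(label, camera): "point" ([column, row] in pixels: a listed point, or the origin of a listed thing).
The state is a dict: "clock": time; "qpos": joint angles; "qd": joint speeds; "tau": joint torques, N m; "eef_pos": TCP position; "tool_rot": TCP orientation; "force": force on the tool from outside, world axes, zero at the start; "torque": the same for the moment, N m; "width": finger opening in mm.
Only numpy, scipy, OpenCV 4.12 (cv2) and the standard library are available. Lean on these libraries where they do the work, as an engineer would, in place of code of your own. Each camera call takes 0.05 s, during which the arm holds its last target.

## Working session

There is one attempt and no reset: what is moved stays moved. The work goes in short steps, Python scripts to look and compute and a tool call to move; the robot and the scene stay as the last step left them, time stands still between calls to the robot, and variables do not carry over. Pictures are saved under pics/ and viewed, and the job is handed in when it is done.

Besides the shell and the picture viewer there is one more tool, called after ">>>" in YAML: its name, and indented under it one key for each argument. servo_tool: Moves the arm, as the interface text tells. Its arguments: {"type":"object","properties":{"rows":{"type":"array"}},"required":["rows"]}

```bash
mkdir -p pics; ls; cat > h.py <<'E'
import numpy as np, cv2
from cell import ctrl
from scipy.spatial.transform import Rotation as Rn
def cam(n):
    c=ctrl.camera_info(n); f=210/np.tan(np.radians(c['fovy'])/2)
    return c,f,np.array(c['R']),np.array(c['t'])
def ray(n,p,ci=None):
    c,f,R,t=ci or cam(n)
    d=np.array([(p[0]-c['cx'])/f,(p[1]-c['cy'])/f]); s=d.copy()
    for _ in range(30): s=d/(1+c['k1']*(s@s))
    o=-R.T@t; v=R.T@np.array([s[0],s[1],1]); return o,v/np.linalg.norm(v)
def atz(n,p,z,ci=None):
    o,v=ray(n,p,ci); return o+v*(z-o[2])/v[2]
def proj(n,X,ci=None):
    c,f,R,t=ci or cam(n)
    x=R@np.array(X)+t; s=x[:2]/x[2]; s=s*(1+c['k1']*(s@s)); return s*f+np.array([c['cx'],c['cy']])
def tri(obs):
    A=np.zeros((3,3));b=np.zeros(3)
    for o,v in obs:
        P=np.eye(3)-np.outer(v,v);A+=P;b+=P@o
    return np.linalg.solve(A,b)
def snap(n,name,scale=1):
    im=ctrl.get_image(n); cv2.imwrite('pics/'+name,cv2.cvtColor(im,cv2.COLOR_RGB2BGR)); return im
E
python3 - <<'E'
from h import *
s=ctrl.read_state(); print({k:np.round(v,3) for k,v in s.items()})
for n in ['scene','top','wrist']:
    snap(n,n+'0.png'); c=ctrl.camera_info(n); print(n,c)
    for l in ['mitre','rail_mid','ring_center','housing','pivot','strip','tape']:
        r=ctrl.mark_of(l,n); print(l,[(np.round(a['point'],1).tolist(),round(a['conf'],2)) for a in r[:4]])
E
```

```text
pics
{'clock': np.float64(0.0), 'qpos': array([-1.264,  0.629,  0.038,  1.518, -0.027,  0.996, -0.02 ]), 'qd': array([-0.002,  0.   , -0.001, -0.   ,  0.   ,  0.002, -0.   ]), 'tau': array([ 0.0000e+00, -5.6340e+01,  1.2260e+00, -1.9344e+01,  1.1000e-02,
        1.1000e-02,  0.0000e+00]), 'eef_pos': array([236.501, 604.787, 230.387]), 'tool_rot': array([-3.119,  1.569, -1.921]), 'force': array([-0.211, -0.493,  0.223]), 'torque': array([ 0.014, -0.027,  0.001]), 'width': np.float64(85.221)}
scene {'fovy': 52.79571726670451, 'cx': 280.5141869914065, 'cy': 208.8484364164399, 'k1': -0.031354336429489475, 'R': array([[-0.87350076,  0.48663865, -0.01338807],
       [ 0.39870818,  0.6993473 , -0.59324964],
       [-0.27933529, -0.52354195, -0.80490721]]), 't': array([ 462.91177364, -177.06885541, 1661.72853118])}
mitre [([225.8, 239.1], 0.85), ([391.9, 272.9], 0.63)]
rail_mid [([265.6, 204.9], 0.7), ([208.2, 163.8], 0.4)]
ring_center [([266.3, 188.1], 0.58)]
housing [([267.0, 195.5], 0.72)]
pivot [([222.3, 232.7], 0.89), ([403.7, 347.7], 0.19)]
strip [([291.5, 330.1], 0.71), ([282.8, 297.4
[... 402 characters left out ...]
 [([305.0, 204.8], 0.68)]
ring_center [([171.1, 163.9], 0.55)]
housing [([310.7, 203.7], 0.68), ([305.9, 204.5], 0.42)]
pivot [([291.1, 147.9], 0.92)]
strip [([173.6, 169.5], 0.87), ([207.2, 180.9], 0.48), ([128.5, 185.2], 0.44)]
tape [([401.9, 178.2], 0.56)]
wrist {'fovy': 67.65873217869562, 'cx': 278.76534582547305, 'cy': 210.77601461966273, 'k1': 0.005234014826040899, 'R': array([[ 0.36446988,  0.93121467,  0.00097238],
       [ 0.89270904, -0.34969587,  0.28422416],
       [ 0.26501374, -0.10272309, -0.95875736]]), 't': array([-650.19602678,  -37.0936465 ,  378.51210933])}
mitre [([148.3, 304.7], 0.56)]
rail_mid []
ring_center [([246.1, 366.2], 0.34)]
housing []
pivot []
strip []
tape []
```

View pics/scene0.png

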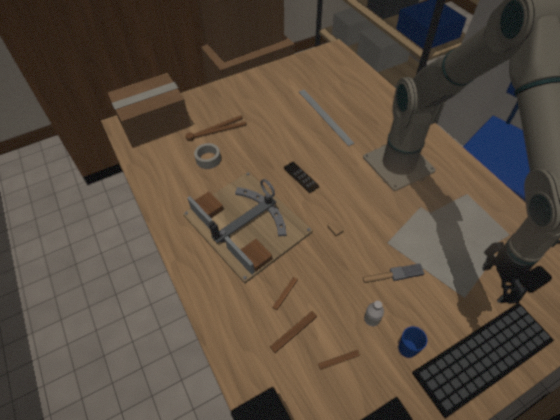

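View pics/top0.png

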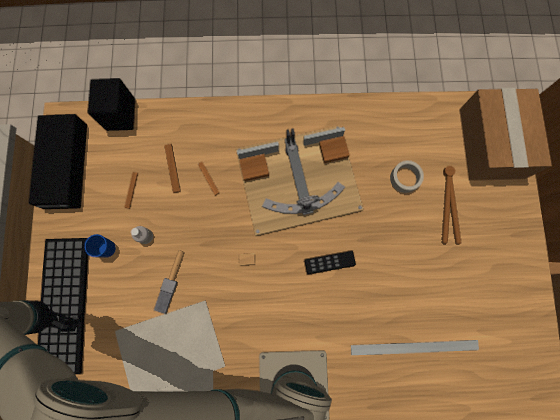

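```bash
python3 - <<'E'
from h import *
for n,f in [('top','top0.png')]:
    im=cv2.imread('pics/'+f)
    cv2.imwrite('pics/topcrop.png',cv2.resize(im[100:260,90:370],None,fx=2.8,fy=2.8,interpolation=cv2.INTER_CUBIC))
im=cv2.imread('pics/scene0.png')
cv2.imwrite('pics/scenecrop.png',cv2.resize(im[130:380,130:430],None,fx=2.4,fy=2.4,interpolation=cv2.INTER_CUBIC))
E
```

```text
(no output)
```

View pics/topcrop.png

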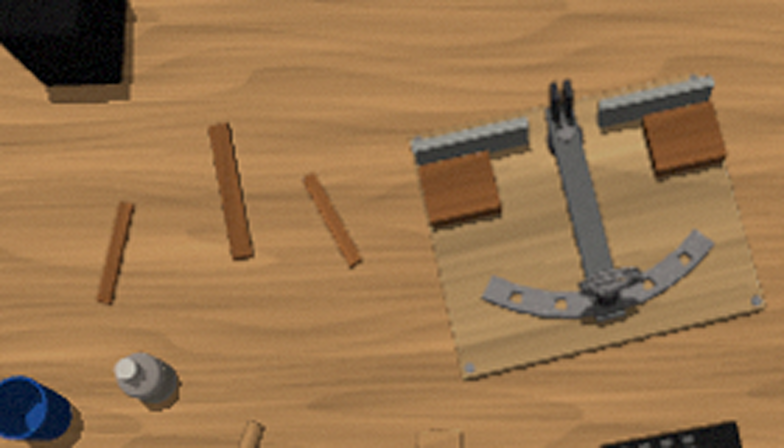

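View pics/scenecrop.png

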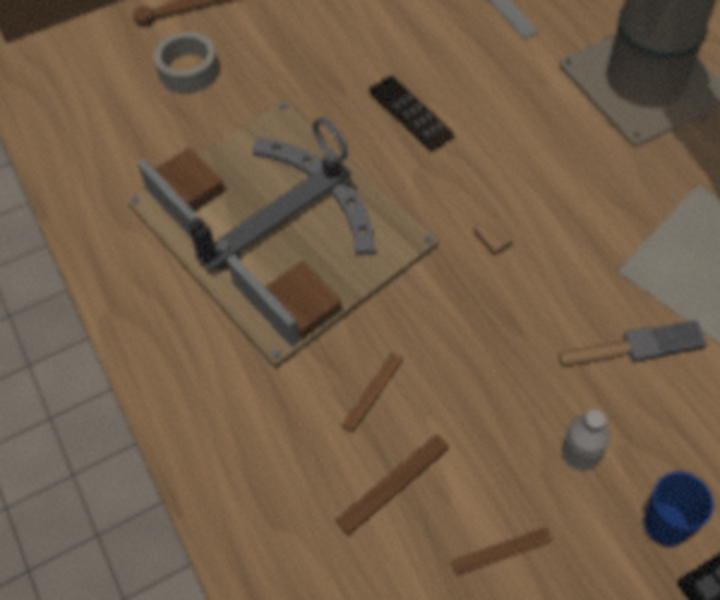

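```bash
python3 - <<'E'
from h import *
T=cam('top');S=cam('scene')
pv=tri([ray('top',(291.1,147.9),T),ray('scene',(222.3,232.7),S)]); print('pivot',pv)
print('pivot@46',atz('top',(291.1,147.9),46,T),atz('scene',(222.3,232.7),46,S))
print('rail@31',atz('top',(305,204.8),31,T),atz('scene',(265.6,204.9),31,S))
print('housing@76',atz('top',(305.9,204.5),76,T),atz('top',(310.7,203.7),76,T),atz('scene',(267,195.5),76,S))
print('ring@122',atz('scene',(266.3,188.1),122,S))
for p in [(173.6,169.5),(207.2,180.9),(128.5,185.2)]: print('strip t',atz('top',p,0,T))
for p in [(291.5,330.1),(282.8,297.4),(337.9,360.6)]: print('strip s',atz('scene',p,0,S))
# bed corners at z=18 from top picture
for p in [(243,163),(257,234),(361,210),(346,137)]: print('bed',atz('top',p,18,T))
E
```

```text
pivot [744.09730667 -17.9695915   44.62768882]
pivot@46 [743.4912638  -17.83175875  46.        ] [744.41835111 -17.17823063  46.        ]
rail@31 [555.01842571 -56.708044    31.        ] [557.78781275 -58.68830775  31.        ]
housing@76 [546.41962045 -56.60953052  76.        ] [548.54961618 -71.63670619  76.        ] [548.47382155 -61.79087273  76.        ]
ring@122 [550.93468936 -58.41833217 122.        ]
strip t [694.76785619 377.36970095   0.        ]
strip t [651.87416117 263.79596078   0.        ]
strip t [644.6313638  527.66744431   0.        ]
strip s [701.08485796 375.09758912   0.        ]
strip s [671.89117882 269.59833377   0.        ]
strip s [629.99089707 519.46332784   0.        ]
bed [705.06292257 142.39730803  18.        ]
bed [466.56322677  99.7268611   18.        ]
bed [ 535.50823386 -238.68207254   18.        ]
bed [ 787.42720921 -205.20659336   18.        ]
```

The big bar at top px (173,169) and scene px (291,330) is the strip. The two look-alikes at top (207,181) and (128,185) are clearly smaller. All three lie on the box's +y side, so the arm swings to +0.2618. The ring shows upright at scene px (267,188).

```bash
python3 - <<'E'
from h import *
s=ctrl.read_state(); R=Rn.from_euler('xyz',s['tool_rot']).as_matrix(); print(np.round(R,3))
for n in ['top','scene','wrist']:
    c,f,Rc,t=cam(n); print(n,'pos',-Rc.T@t,'fwd',Rc[2],f)
c,f,Rc,t=cam('wrist'); o=-Rc.T@t; p=np.array(s['eef_pos'])
print('cam in tool',R.T@(o-p),'axes in tool (rows x,y,z cam)',np.round(Rc@R,3))
T=cam('top');im=cv2.imread('pics/top0.png')
cv2.imwrite('pics/strips.png',cv2.resize(im[135:215,115:225],None,fx=7,fy=7,interpolation=cv2.INTER_CUBIC))
for r in ctrl.silhouettes('strip','top'):
    m=r['region']; pts=np.argwhere(m)[:,::-1].astype(np.float32)
    w=np.array([atz('top',q,12,T)[:2] for q in pts],np.float32); b=cv2.minAreaRect(w); print(r['conf'],r['extent'],np.round(b[0]),np.round(b[1]))
E
```

```text
[[-0.    -0.931  0.364]
 [ 0.     0.364  0.931]
 [-1.     0.    -0.   ]]
top pos [ 274.14934883   30.24922306 1365.0826202 ] fwd [ 0.20965354 -0.00943125 -0.97773025] 424.344389476387
scene pos [ 939.13201373  768.54646504 1238.68873932] fwd [-0.27933529 -0.52354195 -0.80490721] 423.08195882297235
wrist pos [169.78002134 631.38320062 374.05580163] fwd [ 0.26500447 -0.10275213 -0.95875682] 313.346719295913
cam in tool [-142.74832771   71.80292968   -0.16586216] axes in tool (rows x,y,z cam) [[-0.001 -0.     1.   ]
 [-0.284 -0.959 -0.001]
 [ 0.959 -0.284  0.001]]
0.76 [172.2, 168.9, 14.2, 47.8] [697. 379.] [170.  32.]
0.69 [207.4, 177.5, 23.9, 29.0] [660. 257.] [127.  23.]
0.48 [130.8, 188.4, 16.8, 34.2] [628. 513.] [ 22. 118.]
```

View pics/strips.png

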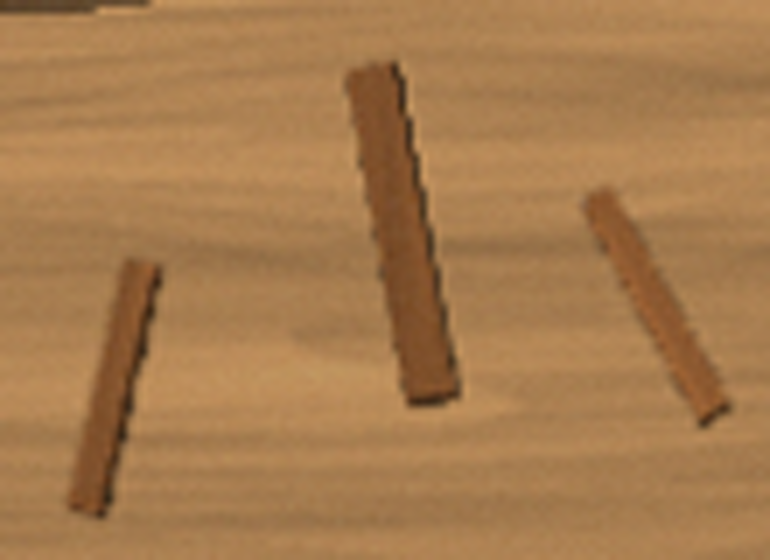

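The largest strip measures 170 mm, which matches, and lies at about (697, 379), on the box's +y side. Next I move above the ring area, turning the tool so the jaws lie sideways and shutting the fingers.

```bash
cat > plan.py <<'E'
from h import *
def plan(target, turns, pos=None, R=None, fingers=1):
    """translate linearly to target over rows; turns: list of (wx,wy,wz)"""
    s=ctrl.read_state()
    p=np.array(s['eef_pos']) if pos is None else np.array(pos,float)
    R=Rn.from_euler('xyz',s['tool_rot']).as_matrix() if R is None else R
    n=len(turns); rows=[]
    target=np.array(target,float)
    for i,w in enumerate(turns):
        d=(target-p)/(n-i)
        v=np.round(R.T@d/750,3); rows.append([*v,*w])
        p=p+R@v*750; R=R@Rn.from_rotvec(np.radians(6*np.array(w))).as_matrix()
    for i,r in enumerate(rows):
        print(i,[float(round(x,3)) for x in r])
    print('end',np.round(p,1),np.round(Rn.from_matrix(R).as_euler('xyz'),3),'x',np.round(R[:,0],3),'z',np.round(R[:,2],3))
    return p,R
E
python3 -c "
from plan import *
plan((500,-60,330),[(1,0,0)]*20)"
```

```text
0 [-0.007, -0.033, -0.035, 1.0, 0.0, 0.0]
1 [-0.007, -0.036, -0.031, 1.0, 0.0, 0.0]
2 [-0.007, -0.039, -0.027, 1.0, 0.0, 0.0]
3 [-0.007, -0.042, -0.023, 1.0, 0.0, 0.0]
4 [-0.006, -0.044, -0.019, 1.0, 0.0, 0.0]
5 [-0.007, -0.046, -0.014, 1.0, 0.0, 0.0]
6 [-0.006, -0.047, -0.009, 1.0, 0.0, 0.0]
7 [-0.007, -0.047, -0.004, 1.0, 0.0, 0.0]
8 [-0.006, -0.048, 0.001, 1.0, 0.0, 0.0]
9 [-0.007, -0.047, 0.006, 1.0, 0.0, 0.0]
10 [-0.006, -0.047, 0.011, 1.0, 0.0, 0.0]
11 [-0.007, -0.045, 0.015, 1.0, 0.0, 0.0]
12 [-0.006, -0.043, 0.02, 1.0, 0.0, 0.0]
13 [-0.007, -0.041, 0.024, 1.0, 0.0, 0.0]
14 [-0.006, -0.038, 0.029, 1.0, 0.0, 0.0]
15 [-0.007, -0.035, 0.032, 1.0, 0.0, 0.0]
16 [-0.006, -0.032, 0.036, 1.0, 0.0, 0.0]
17 [-0.007, -0.027, 0.039, 1.0, 0.0, 0.0]
18 [-0.006, -0.023, 0.041, 1.0, 0.0, 0.0]
19 [-0.007, -0.019, 0.044, 1.0, 0.0, 0.0]
end [500.1 -59.7 330.3] [2.99  1.571 2.094] x [-0.  0. -1.] z [ 0.624 -0.781 -0.   ]
```

>>> servo_tool:
  rows:
    - {"dx": -0.007, "dy": -0.033, "dz": -0.035, "wx": 1, "wy": 0, "wz": 0, "fingers": 1}
    - {"dx": -0.007, "dy": -0.036, "dz": -0.031, "wx": 1, "wy": 0, "wz": 0, "fingers": 1}
    - {"dx": -0.007, "dy": -0.039, "dz": -0.027, "wx": 1, "wy": 0, "wz": 0, "fingers": 1}
    - {"dx": -0.007, "dy": -0.042, "dz": -0.023, "wx": 1, "wy": 0, "wz": 0, "fingers": 1}
    - {"dx": -0.006, "dy": -0.044, "dz": -0.019, "wx": 1, "wy": 0, "wz": 0, "fingers": 1}

```text
clock: 1.88
eef_pos: [303.7, 438.1, 257.2]
tool_rot: [0.463, 1.57, 1.134]
force: [-0.0, 0.4, 0.5]
width: -0.0
```

>>> servo_tool:
  rows:
    - {"dx": -0.007, "dy": -0.046, "dz": -0.014, "wx": 1, "wy": 0, "wz": 0, "fingers": 1}
    - {"dx": -0.006, "dy": -0.047, "dz": -0.009, "wx": 1, "wy": 0, "wz": 0, "fingers": 1}
    - {"dx": -0.007, "dy": -0.047, "dz": -0.004, "wx": 1, "wy": 0, "wz": 0, "fingers": 1}
    - {"dx": -0.006, "dy": -0.048, "dz": 0.001, "wx": 1, "wy": 0, "wz": 0, "fingers": 1}
    - {"dx": -0.007, "dy": -0.047, "dz": 0.006, "wx": 1, "wy": 0, "wz": 0, "fingers": 1}

```text
clock: 2.5
eef_pos: [370.4, 271.0, 281.9]
tool_rot: [0.925, 1.571, 1.07]
force: [0.7, -0.6, 0.0]
width: -0.2
```

>>> servo_tool:
  rows:
    - {"dx": -0.006, "dy": -0.047, "dz": 0.011, "wx": 1, "wy": 0, "wz": 0, "fingers": 1}
    - {"dx": -0.007, "dy": -0.045, "dz": 0.015, "wx": 1, "wy": 0, "wz": 0, "fingers": 1}
    - {"dx": -0.006, "dy": -0.043, "dz": 0.02, "wx": 1, "wy": 0, "wz": 0, "fingers": 1}
    - {"dx": -0.007, "dy": -0.041, "dz": 0.024, "wx": 1, "wy": 0, "wz": 0, "fingers": 1}
    - {"dx": -0.006, "dy": -0.038, "dz": 0.029, "wx": 1, "wy": 0, "wz": 0, "fingers": 1}

```text
clock: 3.12
eef_pos: [435.5, 104.7, 306.0]
tool_rot: [1.344, 1.57, 0.965]
force: [0.8, 1.2, -0.3]
width: -0.0
```

>>> servo_tool:
  rows:
    - {"dx": -0.007, "dy": -0.035, "dz": 0.032, "wx": 1, "wy": 0, "wz": 0, "fingers": 1}
    - {"dx": -0.006, "dy": -0.032, "dz": 0.036, "wx": 1, "wy": 0, "wz": 0, "fingers": 1}
    - {"dx": -0.007, "dy": -0.027, "dz": 0.039, "wx": 1, "wy": 0, "wz": 0, "fingers": 1}
    - {"dx": -0.006, "dy": -0.023, "dz": 0.041, "wx": 1, "wy": 0, "wz": 0, "fingers": 1}
    - {"dx": -0.007, "dy": -0.019, "dz": 0.044, "wx": 1, "wy": 0, "wz": 0, "fingers": 1}

```text
clock: 3.75
eef_pos: [500.1, -61.4, 330.6]
tool_rot: [1.958, 1.57, 1.055]
force: [0.9, 0.5, 0.6]
width: -0.1
```

```bash
cat >> plan.py <<'E'
def Rt(psi,slant):  # tool x forward yaw psi, slant down (rad), tool z to the right
    x=np.array([np.cos(slant)*np.cos(psi),np.cos(slant)*np.sin(psi),-np.sin(slant)])
    z=np.array([np.sin(psi),-np.cos(psi),0]); return np.stack([x,np.cross(z,x),z],1)
def planR(target,Rg,n=None,step=40):
    s=ctrl.read_state(); p=np.array(s['eef_pos']); R=Rn.from_euler('xyz',s['tool_rot']).as_matrix()
    w=Rn.from_matrix(R.T@Rg).as_rotvec(degrees=True)/6
    k=max(int(np.ceil(np.abs(w).max()-.05)),int(np.ceil(np.linalg.norm(np.array(target)-p)/step)),1)
    if n: k=n
    return plan(target,[tuple(np.round(w/k,2))]*k)
E
python3 -c "
from plan import *
s=ctrl.read_state();print(np.round(s['qpos'],3))
planR((460,-78,230),Rt(.25,np.radians(45)))"
```

```text
[-0.453  0.379  0.737  1.789 -0.286  1.083 -0.518]
0 [0.017, -0.007, -0.002, 0.47, -0.2, 0.92]
1 [0.016, -0.009, -0.002, 0.47, -0.2, 0.92]
2 [0.015, -0.01, -0.002, 0.47, -0.2, 0.92]
3 [0.014, -0.012, -0.002, 0.47, -0.2, 0.92]
4 [0.013, -0.013, -0.001, 0.47, -0.2, 0.92]
5 [0.011, -0.014, -0.001, 0.47, -0.2, 0.92]
6 [0.01, -0.015, 0.0, 0.47, -0.2, 0.92]
7 [0.008, -0.016, 0.001, 0.47, -0.2, 0.92]
end [460.  -78.3 230.3] [1.565 0.787 0.247] x [ 0.684  0.173 -0.708] z [ 0.249 -0.969  0.004]
```

>>> servo_tool:
  rows:
    - {"dx": 0.017, "dy": -0.007, "dz": -0.002, "wx": 0.47, "wy": -0.2, "wz": 0.92, "fingers": 1}
    - {"dx": 0.016, "dy": -0.009, "dz": -0.002, "wx": 0.47, "wy": -0.2, "wz": 0.92, "fingers": 1}
    - {"dx": 0.015, "dy": -0.01, "dz": -0.002, "wx": 0.47, "wy": -0.2, "wz": 0.92, "fingers": 1}
    - {"dx": 0.014, "dy": -0.012, "dz": -0.002, "wx": 0.47, "wy": -0.2, "wz": 0.92, "fingers": 1}
    - {"dx": 0.013, "dy": -0.013, "dz": -0.001, "wx": 0.47, "wy": -0.2, "wz": 0.92, "fingers": 1}

```text
clock: 4.38
eef_pos: [475.3, -69.5, 268.6]
tool_rot: [1.484, 1.086, 0.34]
force: [1.6, 1.1, -0.1]
width: 0.1
```

>>> servo_tool:
  rows:
    - {"dx": 0.011, "dy": -0.014, "dz": -0.001, "wx": 0.47, "wy": -0.2, "wz": 0.92, "fingers": 1}
    - {"dx": 0.01, "dy": -0.015, "dz": 0, "wx": 0.47, "wy": -0.2, "wz": 0.92, "fingers": 1}
    - {"dx": 0.008, "dy": -0.016, "dz": 0.001, "wx": 0.47, "wy": -0.2, "wz": 0.92, "fingers": 1}

```text
clock: 4.75
eef_pos: [469.3, -78.4, 253.4]
tool_rot: [1.567, 1.037, 0.373]
force: [0.7, 0.9, -0.2]
width: -0.0
```

```bash
python3 -c "
from plan import *
s=ctrl.read_state();print(np.round(s['qpos'],3),s['eef_pos'],s['tool_rot'])
snap('wrist','w1.png'); W=cam('wrist')
for l in ['ring_center','housing','rail_mid','pivot']: print(l,ctrl.mark_of(l,'wrist'))
snap('scene','s1.png')
for l in ['ring_center','housing','rail_mid','pivot']: print(l,ctrl.mark_of(l,'scene'))
im=cv2.imread('pics/s1.png'); cv2.imwrite('pics/s1c.png',cv2.resize(im[100:300,180:440],None,fx=3,fy=3,interpolation=cv2.INTER_CUBIC))
"
```

```text
[ 0.596  0.249 -0.291  2.339 -1.081  0.3    0.139] [469.28389713 -78.44130594 253.42490022] [1.56679276 1.03729206 0.37341491]
ring_center [{'point': [289.0, 189.9], 'conf': 0.71}]
housing [{'point': [286.3, 207.3], 'conf': 0.72}, {'point': [306.8, 87.9], 'conf': 0.54}]
rail_mid [{'point': [287.1, 211.9], 'conf': 0.68}]
pivot [{'point': [312.5, 69.6], 'conf': 0.86}]
ring_center [{'point': [265.0, 190.4], 'conf': 0.54}]
housing [{'point': [266.9, 195.1], 'conf': 0.65}]
rail_mid [{'point': [267.7, 203.2], 'conf': 0.62}]
pivot [{'point': [224.1, 232.4], 'conf': 0.8}, {'point': [267.3, 204.7], 'conf': 0.34}]
```

View pics/w1.png

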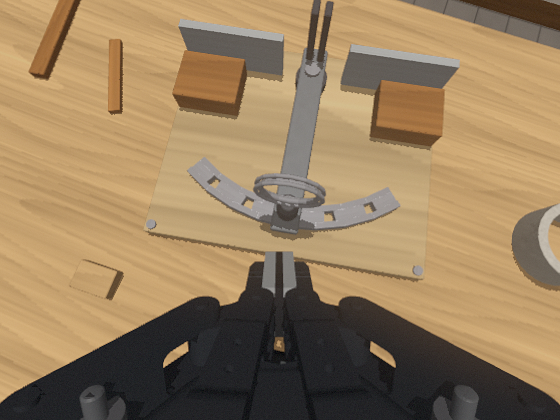

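View pics/s1c.png

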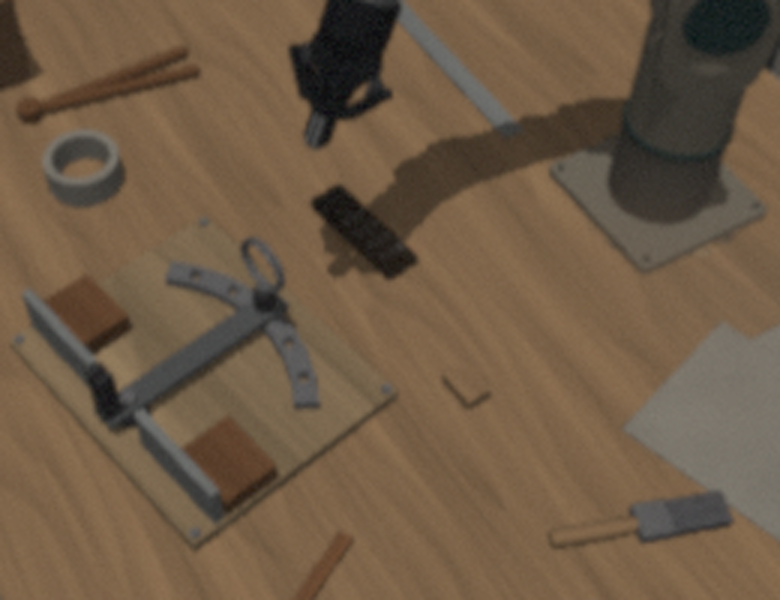

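The wrist picture shows the ring at about (289,190), seen steeply, with the shut fingers at (280,265). The arm is at its joint limits (q4, q5 and q6), so slanting in from the robot side won't work. I'll come in from the pivot side, measuring from these views first.

```bash
python3 -c "
from plan import *
W=cam('wrist');S=cam('scene');T=cam('top')
snap('top','t1.png')
for l in ['ring_center','housing','rail_mid','pivot']: print(l,[(a['point'],a['conf']) for a in ctrl.mark_of(l,'top')])
print('ring',tri([ray('wrist',(289,189.9),W),ray('scene',(265.5,189.5),S)]),atz('wrist',(289,189.9),122,W))
print('hous',tri([ray('wrist',(286.3,207.3),W),ray('scene',(267,195.3),S)]),atz('wrist',(286.3,207.3),76,W))
print('rail',tri([ray('wrist',(287.1,211.9),W),ray('scene',(266.7,204),S)]),atz('wrist',(287.1,211.9),31,W))
print('pivot',tri([ray('wrist',(312.5,69.6),W),ray('scene',(223.2,232.5),S)]),atz('wrist',(312.5,69.6),46,W))
# bed corners screws etc
for q in [(147,231),(426,276)]: print('corner',atz('wrist',q,18,W))
R1=np.stack([[0,0,-1],[-np.sin(.25),np.cos(.25),0],np.cross([0,0,-1],[-np.sin(.25),np.cos(.25),0])],1)
planR((620,-50,330),R1)
"
```

```text
ring_center [([307.0, 201.5], 0.58)]
housing [([309.1, 206.5], 0.65)]
rail_mid [([306.4, 206.5], 0.91)]
pivot [([293.4, 145.8], 0.97)]
ring [554.07535266 -55.46682957 118.96322109] [551.88672755 -54.8354753  122.        ]
hous [547.47512924 -57.45500483  80.40727246] [546.26970179 -55.51159881  76.        ]
rail [552.71266661 -56.48741069  35.08743622] [552.49594241 -55.38516574  31.        ]
pivot [742.85818985 -15.03809258  50.01494607] [747.20855872 -15.19552959  46.        ]
corner [465.40139566 102.14142717  18.        ]
corner [ 543.88608739 -243.65231201   18.        ]
0 [0.001, 0.016, 0.003, -0.96, 0.26, -0.3]
1 [0.0, 0.016, 0.005, -0.96, 0.26, -0.3]
2 [-0.0, 0.015, 0.006, -0.96, 0.26, -0.3]
3 [-0.001, 0.014, 0.008, -0.96, 0.26, -0.3]
4 [-0.002, 0.014, 0.009, -0.96, 0.26, -0.3]
5 [-0.002, 0.012, 0.01, -0.96, 0.26, -0.3]
6 [-0.003, 0.011, 0.011, -0.96, 0.26, -0.3]
7 [-0.004, 0.01, 0.012, -0.96, 0.26, -0.3]
8 [-0.004, 0.009, 0.013, -0.96, 0.26, -0.3]
9 [-0.005, 0.007, 0.014, -0.96, 0.26, -0.3]
10 [-0.005, 0.006, 0.014, -0.96, 0.26, -0.3]
11 [-0.006, 0.004, 0.015, -0.96, 0.26, -0.3]
12 [-0.006, 0.002, 0.015, -0.96, 0.26, -0.3]
13 [-0.007, 0.001, 0.015, -0.96, 0.26, -0.3]
end [620.3 -49.9 330. ] [-1.588  1.564 -1.335] x [ 0.002 -0.007 -1.   ] z [ 0.968  0.25  -0.   ]
```

>>> servo_tool:
  rows:
    - {"dx": 0.001, "dy": 0.016, "dz": 0.003, "wx": -0.96, "wy": 0.26, "wz": -0.3, "fingers": 1}
    - {"dx": 0, "dy": 0.016, "dz": 0.005, "wx": -0.96, "wy": 0.26, "wz": -0.3, "fingers": 1}
    - {"dx": 0, "dy": 0.015, "dz": 0.006, "wx": -0.96, "wy": 0.26, "wz": -0.3, "fingers": 1}
    - {"dx": -0.001, "dy": 0.014, "dz": 0.008, "wx": -0.96, "wy": 0.26, "wz": -0.3, "fingers": 1}
    - {"dx": -0.002, "dy": 0.014, "dz": 0.009, "wx": -0.96, "wy": 0.26, "wz": -0.3, "fingers": 1}

```text
clock: 6.12
eef_pos: [524.0, -68.6, 281.3]
tool_rot: [1.295, 1.214, 0.636]
force: [0.8, -0.2, -0.6]
width: 0.4
```

>>> servo_tool:
  rows:
    - {"dx": -0.002, "dy": 0.012, "dz": 0.01, "wx": -0.96, "wy": 0.26, "wz": -0.3, "fingers": 1}
    - {"dx": -0.003, "dy": 0.011, "dz": 0.011, "wx": -0.96, "wy": 0.26, "wz": -0.3, "fingers": 1}
    - {"dx": -0.004, "dy": 0.01, "dz": 0.012, "wx": -0.96, "wy": 0.26, "wz": -0.3, "fingers": 1}
    - {"dx": -0.004, "dy": 0.009, "dz": 0.013, "wx": -0.96, "wy": 0.26, "wz": -0.3, "fingers": 1}
    - {"dx": -0.005, "dy": 0.007, "dz": 0.014, "wx": -0.96, "wy": 0.26, "wz": -0.3, "fingers": 1}

```text
clock: 6.75
eef_pos: [577.0, -59.0, 308.5]
tool_rot: [1.026, 1.411, 0.878]
force: [0.8, 0.6, 0.1]
width: -0.2
```

>>> servo_tool:
  rows:
    - {"dx": -0.005, "dy": 0.006, "dz": 0.014, "wx": -0.96, "wy": 0.26, "wz": -0.3, "fingers": 1}
    - {"dx": -0.006, "dy": 0.004, "dz": 0.015, "wx": -0.96, "wy": 0.26, "wz": -0.3, "fingers": 1}
    - {"dx": -0.006, "dy": 0.002, "dz": 0.015, "wx": -0.96, "wy": 0.26, "wz": -0.3, "fingers": 1}
    - {"dx": -0.007, "dy": 0.001, "dz": 0.015, "wx": -0.96, "wy": 0.26, "wz": -0.3, "fingers": 1}

```text
clock: 7.25
eef_pos: [620.4, -50.8, 329.8]
tool_rot: [-1.798, 1.563, -1.543]
force: [-0.2, 0.2, -0.4]
width: -0.0
```

```bash
cat >> plan.py <<'E'
def Rb(psi,slant):  # tool x pointing back to robot along arm yaw psi, camera above
    x=np.array([-np.cos(slant)*np.cos(psi),-np.cos(slant)*np.sin(psi),-np.sin(slant)])
    z=np.array([-np.sin(psi),np.cos(psi),0]); return np.stack([x,np.cross(z,x),z],1)
E
python3 -c "
from plan import *
s=ctrl.read_state();print(np.round(s['qpos'],3),s['eef_pos'],s['tool_rot'])
planR((655,-33,260),Rb(.22,np.radians(42)))
"
```

```text
[ 0.113  0.504 -0.132  1.461  0.077  1.181  0.222] [620.40346505 -50.77057595 329.79706675] [-1.79773123  1.56295781 -1.54287011]
0 [0.007, 0.001, 0.004, -0.98, 0.43, 0.46]
1 [0.006, 0.0, 0.004, -0.98, 0.43, 0.46]
2 [0.006, -0.001, 0.004, -0.98, 0.43, 0.46]
3 [0.006, -0.001, 0.004, -0.98, 0.43, 0.46]
4 [0.006, -0.002, 0.005, -0.98, 0.43, 0.46]
5 [0.005, -0.003, 0.005, -0.98, 0.43, 0.46]
6 [0.005, -0.003, 0.004, -0.98, 0.43, 0.46]
7 [0.005, -0.004, 0.004, -0.98, 0.43, 0.46]
8 [0.004, -0.005, 0.004, -0.98, 0.43, 0.46]
9 [0.004, -0.006, 0.004, -0.98, 0.43, 0.46]
10 [0.004, -0.006, 0.003, -0.98, 0.43, 0.46]
11 [0.003, -0.006, 0.003, -0.98, 0.43, 0.46]
12 [0.003, -0.007, 0.002, -0.98, 0.43, 0.46]
13 [0.002, -0.007, 0.002, -0.98, 0.43, 0.46]
end [654.9 -32.7 260.1] [ 1.565  0.73  -2.931] x [-0.729 -0.156 -0.667] z [-0.213  0.977  0.004]
```

>>> servo_tool:
  rows:
    - {"dx": 0.007, "dy": 0.001, "dz": 0.004, "wx": -0.98, "wy": 0.43, "wz": 0.46, "fingers": 1}
    - {"dx": 0.006, "dy": 0, "dz": 0.004, "wx": -0.98, "wy": 0.43, "wz": 0.46, "fingers": 1}
    - {"dx": 0.006, "dy": -0.001, "dz": 0.004, "wx": -0.98, "wy": 0.43, "wz": 0.46, "fingers": 1}
    - {"dx": 0.006, "dy": -0.001, "dz": 0.004, "wx": -0.98, "wy": 0.43, "wz": 0.46, "fingers": 1}
    - {"dx": 0.006, "dy": -0.002, "dz": 0.005, "wx": -0.98, "wy": 0.43, "wz": 0.46, "fingers": 1}

```text
clock: 7.88
eef_pos: [632.8, -44.7, 304.8]
tool_rot: [2.08, 1.246, 2.852]
force: [0.0, 0.6, 0.8]
width: -0.1
```

>>> servo_tool:
  rows:
    - {"dx": 0.005, "dy": -0.003, "dz": 0.005, "wx": -0.98, "wy": 0.43, "wz": 0.46, "fingers": 1}
    - {"dx": 0.005, "dy": -0.003, "dz": 0.004, "wx": -0.98, "wy": 0.43, "wz": 0.46, "fingers": 1}
    - {"dx": 0.005, "dy": -0.004, "dz": 0.004, "wx": -0.98, "wy": 0.43, "wz": 0.46, "fingers": 1}
    - {"dx": 0.004, "dy": -0.005, "dz": 0.004, "wx": -0.98, "wy": 0.43, "wz": 0.46, "fingers": 1}
    - {"dx": 0.004, "dy": -0.006, "dz": 0.004, "wx": -0.98, "wy": 0.43, "wz": 0.46, "fingers": 1}

```text
clock: 8.5
eef_pos: [639.0, -36.2, 274.4]
tool_rot: [1.808, 0.956, 3.086]
force: [-0.0, -0.1, -2.1]
width: 0.5
```

>>> servo_tool:
  rows:
    - {"dx": 0.004, "dy": -0.006, "dz": 0.003, "wx": -0.98, "wy": 0.43, "wz": 0.46, "fingers": 1}
    - {"dx": 0.003, "dy": -0.006, "dz": 0.003, "wx": -0.98, "wy": 0.43, "wz": 0.46, "fingers": 1}
    - {"dx": 0.003, "dy": -0.007, "dz": 0.002, "wx": -0.98, "wy": 0.43, "wz": 0.46, "fingers": 1}
    - {"dx": 0.002, "dy": -0.007, "dz": 0.002, "wx": -0.98, "wy": 0.43, "wz": 0.46, "fingers": 1}

```text
clock: 9.0
eef_pos: [607.3, -35.7, 230.2]
tool_rot: [1.601, 0.794, -2.939]
force: [0.1, -0.7, -0.9]
width: -0.0
```

```bash
python3 -c "
from plan import *
s=ctrl.read_state();print(np.round(s['qpos'],3),s['eef_pos'],s['tool_rot'])
R=Rn.from_euler('xyz',s['tool_rot']).as_matrix();print(np.round(R,3))
snap('wrist','w2.png'); W=cam('wrist')
for l in ['ring_center','housing','rail_mid','pivot']: print(l,[(a['point'],a['conf'],np.round(atz('wrist',a['point'],z,W),1)) for a in ctrl.mark_of(l,'wrist') for z in [{'ring_center':122,'housing':76,'rail_mid':31,'pivot':46}[l]]])
"
```

```text
[-0.154  1.077  0.311  0.863 -0.063  1.98   1.848] [607.272816   -35.66411596 230.16747287] [ 1.60090178  0.79382733 -2.93893087]
[[-0.687 -0.704 -0.18 ]
 [-0.141 -0.114  0.983]
 [-0.713  0.701 -0.021]]
ring_center [([269.2, 238.8], 0.77, array([548.6, -54.8, 122. ]))]
housing [([273.0, 256.7], 0.96, array([548.4, -52.9,  76. ])), ([429.3, 192.8], 0.15, array([442.5, 105.4,  76. ]))]
rail_mid [([273.3, 271.9], 0.86, array([550.6, -53.6,  31. ]))]
pivot []
```

View pics/w2.png

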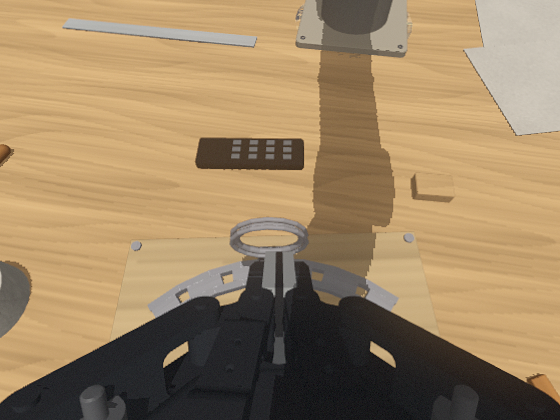

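The picture shows the ring at (269,237) just beyond the fingertips at (280,255), with a 45° slant from the pivot side. The arm reaches this (q6 is at its limit). Next I line up 50 mm short of the ring centre.

```bash
python3 -c "
from plan import *
C=np.array([549,-55.5,121]); Rg=Rb(.2,np.radians(45))
planR(C-55*Rg[:,0],Rg)
"
```

```text
0 [0.045, -0.023, -0.004, -0.16, -0.0, 0.05]
1 [0.044, -0.022, -0.005, -0.16, -0.0, 0.05]
end [587.  -48.1 160.3] [ 1.572  0.786 -2.941] x [-0.692 -0.141 -0.708] z [-0.198  0.98  -0.001]
```

>>> servo_tool:
  rows:
    - {"dx": 0.03, "dy": -0.015, "dz": -0.003, "wx": -0.1, "wy": 0, "wz": 0.03, "fingers": 1}
    - {"dx": 0.03, "dy": -0.015, "dz": -0.003, "wx": -0.1, "wy": 0, "wz": 0.03, "fingers": 1}
    - {"dx": 0.029, "dy": -0.015, "dz": -0.003, "wx": -0.1, "wy": 0, "wz": 0.03, "fingers": 1}
    - {"dx": 0, "dy": 0, "dz": 0, "wx": 0, "wy": 0, "wz": 0, "fingers": 1}

```text
clock: 9.75
eef_pos: [585.9, -48.7, 159.6]
tool_rot: [1.572, 0.785, -2.944]
force: [0.5, 0.9, -0.3]
width: 0.4
```

```bash
cat > look.py <<'E'
from plan import *
import sys
def look(tag):
    s=ctrl.read_state();print(np.round(s['clock'],2),np.round(s['qpos'],3),np.round(s['eef_pos'],1),np.round(s['tool_rot'],3),np.round(s['force'],1))
    R=Rn.from_euler('xyz',s['tool_rot']).as_matrix()
    snap('wrist','w%s.png'%tag); W=cam('wrist')
    for l,z in [('ring_center',122),('housing',76),('rail_mid',31)]: print(l,[(a['point'],a['conf'],np.round(atz('wrist',a['point'],z,W),1)) for a in ctrl.mark_of(l,'wrist')[:2]])
    snap('scene','s%s.png'%tag)
    im=cv2.imread('pics/s%s.png'%tag)[140:250,200:330]; a=cv2.resize(im,(520,440),interpolation=cv2.INTER_CUBIC)
    cv2.imwrite('pics/sc%s.png'%tag,a)
    return s,R
look(sys.argv[1]) if len(sys.argv)>1 else 0
E
python3 look.py 3
```

```text
9.75 [-0.146  1.107  0.293  1.002 -0.058  1.82   1.87 ] [585.9 -48.7 159.6] [ 1.572  0.785 -2.944] [ 0.5  0.9 -0.3]
ring_center [([277.3, 233.5], 0.58, array([551.7, -56.7, 122. ]))]
housing [([278.6, 255.4], 0.87, array([549.9, -56.2,  76. ]))]
rail_mid []
```

View pics/w3.png

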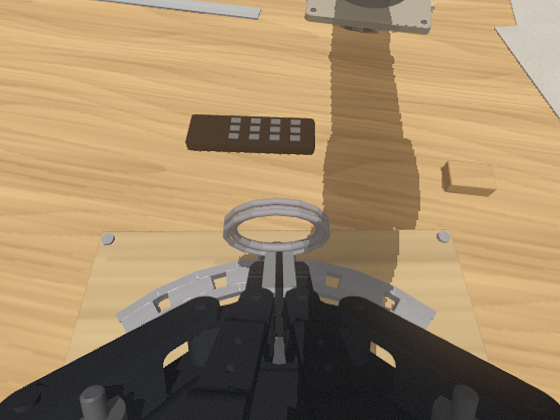

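View pics/sc3.png

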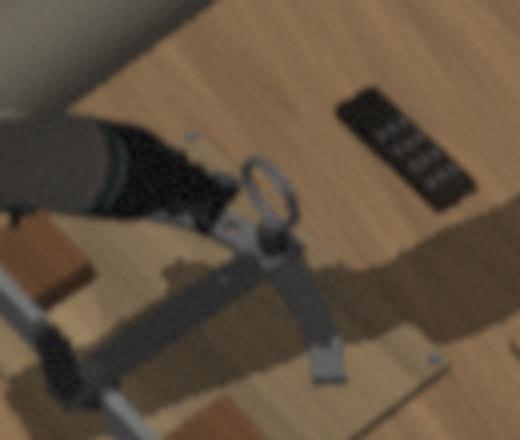

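```bash
python3 - <<'E'
from plan import *
W=cam('wrist'); im=cv2.imread('pics/w3.png')
from scipy.optimize import minimize
r=ctrl.silhouettes('ring_center','wrist'); m=r[0]['region']; print(len(r),r[0]['conf'],r[0]['extent'],m.sum())
def mask(C,psi=.2):
    M=np.zeros((420,560),np.uint8); a=np.array([np.cos(psi),np.sin(psi),0]);l=np.array([-np.sin(psi),np.cos(psi),0]);u=np.array([0,0,1.])
    t=np.linspace(0,2*np.pi,90)
    for k in t:
        c=C+32* 0.969*0+ (31*np.cos(k))*l+(31*np.sin(k))*u  # bar centreline
        c=C+31*np.cos(k)*l+31*np.sin(k)*u
        p=proj('wrist',c,W); d=np.linalg.norm(W[2]@c+W[3]); cv2.circle(M,tuple(int(round(v*16)) for v in p),int(round(5*W[1]/d*16)),1,-1,cv2.LINE_AA,4)
    return M>0
for C in [(549,-55.5,122),(551.7,-56.7,122),(549,-57,122)]:
    M=mask(np.array(C,float)); ys,xs=np.where(M); print(C,xs.min(),xs.max(),ys.min(),ys.max(),xs.mean(),ys.mean())
ys,xs=np.where(m); print('seen',xs.min(),xs.max(),ys.min(),ys.max(),xs.mean(),ys.mean())
M=mask(np.array([549,-56.,122]));cs,_=cv2.findContours(M.astype(np.uint8),cv2.RETR_CCOMP,cv2.CHAIN_APPROX_NONE)
o=im.copy();cv2.drawContours(o,cs,-1,(0,0,255),1)
s=ctrl.read_state();R=Rn.from_euler('xyz',s['tool_rot']).as_matrix();p=np.array(s['eef_pos'])
for d in [0,20,40,55,75]: 
    q=proj('wrist',p+R[:,0]*d,W); cv2.circle(o,tuple(int(v) for v in q),2,(0,255,0),-1)
cv2.imwrite('pics/ov3.png',cv2.resize(o[170:310,190:370],None,fx=4,fy=4,interpolation=cv2.INTER_CUBIC))
E
```

```text
Traceback (most recent call last):
IndexError: list index out of range
```

```bash
cat > ov.py <<'E'
from plan import *
def mask(C,psi,W):
    M=np.zeros((420,560),np.uint8); l=np.array([-np.sin(psi),np.cos(psi),0]);u=np.array([0,0,1.])
    for k in np.linspace(0,2*np.pi,90):
        c=C+31*np.cos(k)*l+31*np.sin(k)*u
        p=proj('wrist',c,W); d=np.linalg.norm(W[2]@c+W[3]); cv2.circle(M,tuple(int(round(v*16)) for v in p),int(round(5*W[1]/d*16)),1,-1,cv2.LINE_AA,4)
    return M>0
def overlay(src,out,C,psi,W,ds=(0,20,40,55,75)):
    im=cv2.imread('pics/'+src); M=mask(np.array(C,float),psi,W); ys,xs=np.where(M); print(C,xs.min(),xs.max(),ys.min(),ys.max())
    cs,_=cv2.findContours(M.astype(np.uint8),cv2.RETR_CCOMP,cv2.CHAIN_APPROX_NONE)
    o=im.copy();cv2.drawContours(o,cs,-1,(0,0,255),1)
    s=ctrl.read_state();R=Rn.from_euler('xyz',s['tool_rot']).as_matrix();p=np.array(s['eef_pos'])
    for d in ds:
        q=proj('wrist',p+R[:,0]*d,W); cv2.circle(o,tuple(int(v) for v in q),1,(0,255,0),-1)
    cv2.imwrite('pics/'+out,cv2.resize(o[170:310,190:370],None,fx=4,fy=4,interpolation=cv2.INTER_CUBIC))
E
python3 -c "
from ov import *
W=cam('wrist'); overlay('w3.png','ov3.png',(549,-56,122),.2,W)
for C in [(551.7,-56.7,122),(547,-56,122)]:
    ys,xs=np.where(mask(np.array(C),.2,W)); print(C,xs.min(),xs.max(),ys.min(),ys.max())"
```

```text
(549, -56, 122) 225 332 199 253
(551.7, -56.7, 122) 222 330 202 256
(547, -56, 122) 225 332 196 250
```

View pics/ov3.png

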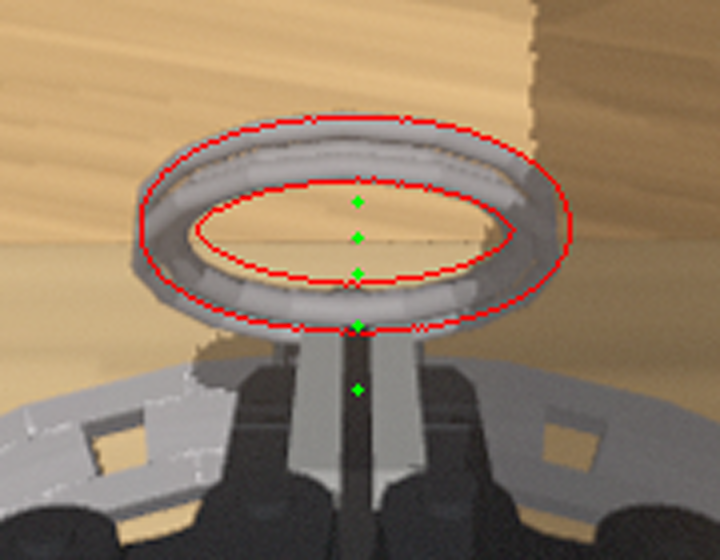

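The overlay agrees to about 1 mm, giving a ring centre of about (549, -57, 122). In the crop the fingertips (about 20 mm across) are below the opening, which spans roughly (240–318, 213–243). Now I go in along the tool axis.

```bash
python3 -c "
from plan import *
C=np.array([549,-57.3,122.]); Rg=Rb(.2,np.radians(45))
planR(C+25*Rg[:,0],Rg,n=5)
"
```

```text
0 [0.021, 0.0, -0.0, -0.0, -0.0, 0.01]
1 [0.022, 0.0, -0.001, -0.0, -0.0, 0.01]
2 [0.021, 0.0, -0.0, -0.0, -0.0, 0.01]
3 [0.022, 0.0, -0.001, -0.0, -0.0, 0.01]
4 [0.021, 0.001, -0.0, -0.0, -0.0, 0.01]
end [531.7 -60.5 104.8] [ 1.572  0.784 -2.94 ] x [-0.694 -0.141 -0.706] z [-0.199  0.98  -0.001]
```

>>> servo_tool:
  rows:
    - {"dx": 0.018, "dy": 0, "dz": -0.001, "wx": 0, "wy": 0, "wz": 0, "fingers": 1}
    - {"dx": 0.018, "dy": 0, "dz": 0, "wx": 0, "wy": 0, "wz": 0, "fingers": 1}
    - {"dx": 0.018, "dy": 0, "dz": -0.001, "wx": 0, "wy": 0, "wz": 0, "fingers": 1}

```text
clock: 10.42
eef_pos: [559.1, -54.7, 131.6]
tool_rot: [1.572, 0.788, -2.94]
force: [-0.3, 0.5, 0.6]
width: 0.2
```

>>> servo_tool:
  rows:
    - {"dx": 0.018, "dy": 0, "dz": 0, "wx": 0, "wy": 0, "wz": 0, "fingers": 1}
    - {"dx": 0.018, "dy": 0, "dz": -0.001, "wx": 0, "wy": 0, "wz": 0, "fingers": 1}
    - {"dx": 0.017, "dy": 0.001, "dz": 0, "wx": 0, "wy": 0, "wz": 0, "fingers": 1}
    - {"dx": 0, "dy": 0, "dz": 0, "wx": 0, "wy": 0, "wz": 0, "fingers": 1}

```text
clock: 10.92
eef_pos: [530.8, -61.1, 103.7]
tool_rot: [1.571, 0.786, -2.941]
force: [0.4, -0.1, 0.9]
width: -0.1
```

```bash
python3 look.py 4; python3 -c "
from ov import *
overlay('w4.png','ov4.png',(549,-57.3,122),.2,cam('wrist'),(0,))"
```

```text
10.92 [-0.154  1.085  0.289  1.246 -0.053  1.597  1.877] [530.8 -61.1 103.7] [ 1.571  0.786 -2.941] [ 0.4 -0.1  0.9]
ring_center []
housing []
rail_mid []
(549, -57.3, 122) 194 366 259 319
```

View pics/ov4.png

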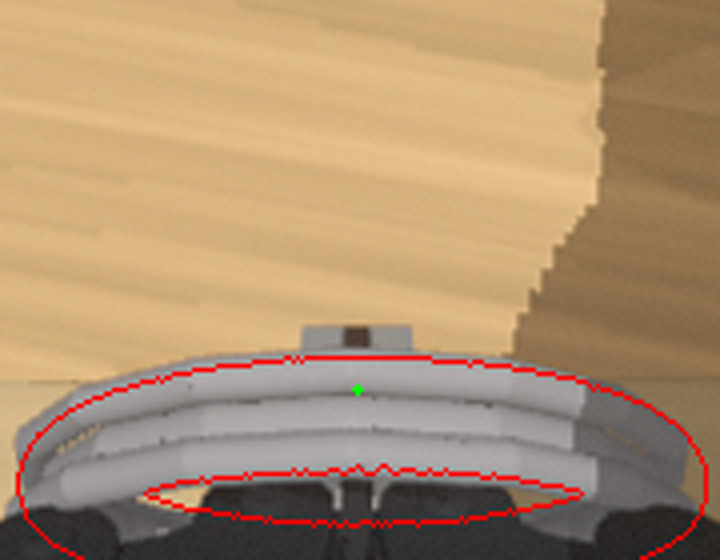

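View pics/sc4.png

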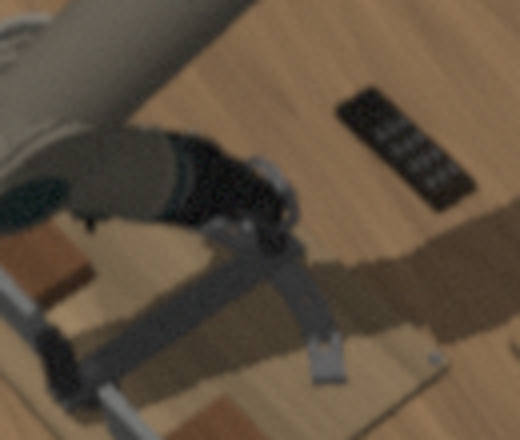

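The fingertip shows beyond the ring's top bar at about (279,252) in the wrist picture, so it is through, and there is no force on the tool. Next, lift straight up.

>>> servo_tool:
  rows:
    - {"dx": -0.003, "dy": 0.003, "dz": 0, "wx": 0, "wy": 0, "wz": 0, "fingers": 1}
    - {"dx": -0.003, "dy": 0.003, "dz": 0, "wx": 0, "wy": 0, "wz": 0, "fingers": 1}
    - {"dx": -0.003, "dy": 0.003, "dz": 0, "wx": 0, "wy": 0, "wz": 0, "fingers": 1}

```text
clock: 11.55
eef_pos: [532.1, -61.1, 112.7]
tool_rot: [1.572, 0.79, -2.94]
force: [3.3, -0.1, -4.8]
width: 0.0
```

>>> servo_tool:
  rows:
    - {"dx": -0.003, "dy": 0.003, "dz": 0, "wx": 0, "wy": 0, "wz": 0, "fingers": 1}
    - {"dx": 0, "dy": 0, "dz": 0, "wx": 0, "wy": 0, "wz": 0, "fingers": 1}

```text
clock: 11.8
eef_pos: [532.0, -61.0, 116.2]
tool_rot: [1.572, 0.789, -2.94]
force: [5.8, -0.3, -5.7]
width: -0.0
```

>>> servo_tool:
  rows:
    - {"dx": -0.003, "dy": 0.003, "dz": 0, "wx": 0, "wy": 0, "wz": 0, "fingers": 1}
    - {"dx": -0.003, "dy": 0.003, "dz": 0, "wx": 0, "wy": 0, "wz": 0, "fingers": 1}
    - {"dx": -0.003, "dy": 0.003, "dz": 0, "wx": 0, "wy": 0, "wz": 0, "fingers": 1}
    - {"dx": 0, "dy": 0, "dz": 0, "wx": 0, "wy": 0, "wz": 0, "fingers": 1}

```text
clock: 12.3
eef_pos: [532.1, -60.9, 125.2]
tool_rot: [1.571, 0.79, -2.94]
force: [5.9, -0.6, -7.3]
width: 0.1
```

```bash
python3 look.py 5; python3 -c "
from ov import *
overlay('w5.png','ov5.png',(549,-57.3,135),.2,cam('wrist'),(0,))"
```

```text
12.3 [-0.156  1.058  0.292  1.242 -0.048  1.625  1.881] [532.1 -60.9 125.2] [ 1.571  0.79  -2.94 ] [ 5.9 -0.6 -7.3]
ring_center [([246.0, 156.3], 0.46, array([465.3, -95.5, 122. ]))]
housing []
rail_mid []
(549, -57.3, 135) 198 361 265 319
```

View pics/ov5.png

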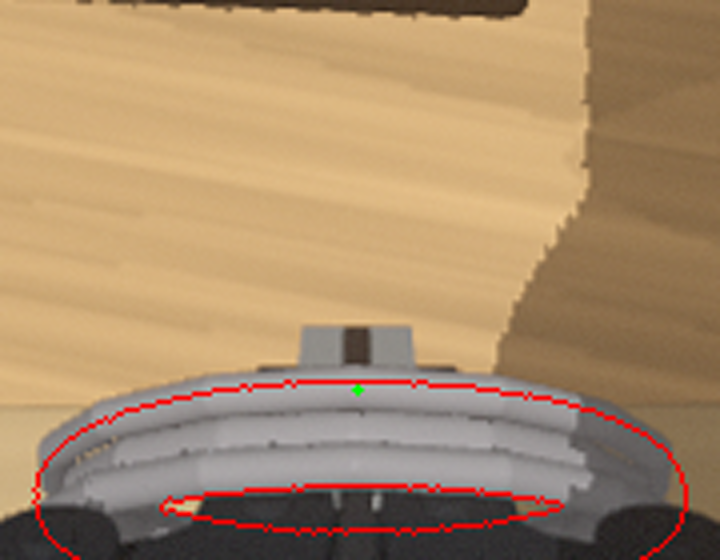

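View pics/sc5.png

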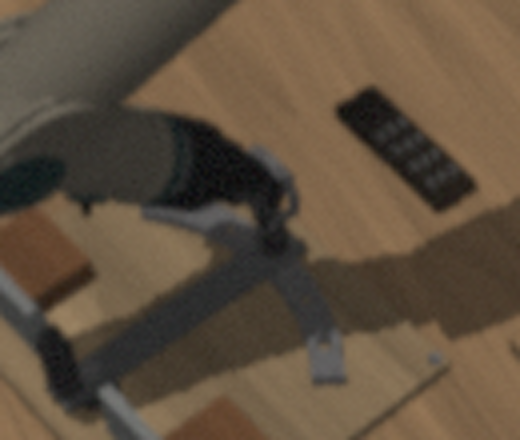

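Fz is -7.3 N, and the ring stands about 13 mm higher in the picture, with the finger centred under the arch. The pin has to travel to world +y, to about (545,-5), so the arm's yaw goes from 0.2 to -0.06. I swing in small arc steps, turning the tool along with it.

>>> servo_tool:
  rows:
    - {"dx": 0, "dy": 0, "dz": 0.0076, "wx": 0.177, "wy": -0.177, "wz": 0, "fingers": 1}
    - {"dx": 0, "dy": 0, "dz": 0.0076, "wx": 0.177, "wy": -0.177, "wz": 0, "fingers": 1}
    - {"dx": 0, "dy": 0, "dz": 0.0076, "wx": 0.177, "wy": -0.177, "wz": 0, "fingers": 1}
    - {"dx": 0, "dy": 0, "dz": 0.0076, "wx": 0.177, "wy": -0.177, "wz": 0, "fingers": 1}
    - {"dx": 0, "dy": 0, "dz": 0.0076, "wx": 0.177, "wy": -0.177, "wz": 0, "fingers": 1}

```text
clock: 13.18
eef_pos: [528.4, -32.9, 125.0]
tool_rot: [1.572, 0.791, -3.072]
force: [7.5, 0.2, -6.3]
width: 0.2
```

```bash
python3 look.py 6; python3 -c "
from ov import *
W=cam('wrist');P=np.array([745,-17.4]);a=.2-.131
overlay('w6.png','ov6.png',(P[0]-200*np.cos(a),P[1]-200*np.sin(a),134),a,W,(0,))"
```

```text
13.18 [-0.152  1.059  0.297  1.24  -0.137  1.648  1.788] [528.4 -32.9 125. ] [ 1.572  0.791 -3.072] [ 7.5  0.2 -6.3]
ring_center []
housing []
rail_mid []
(np.float64(545.4759111372997), np.float64(-31.189052306423445), 134) 199 361 265 319
```

View pics/ov6.png

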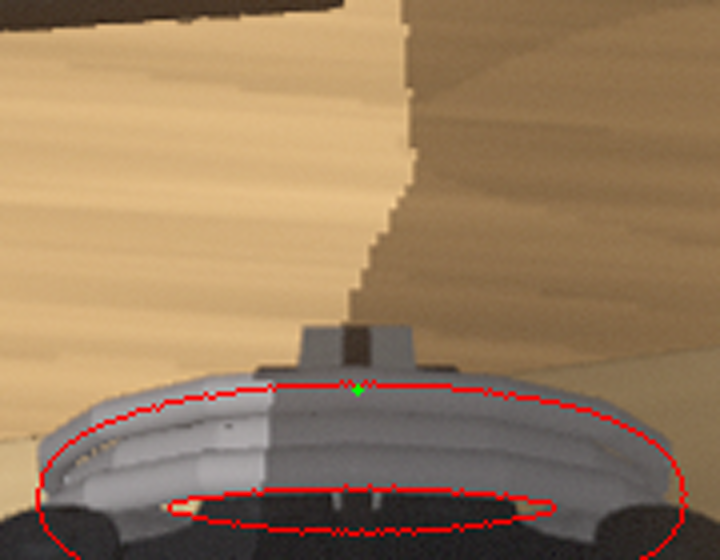

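View pics/sc6.png

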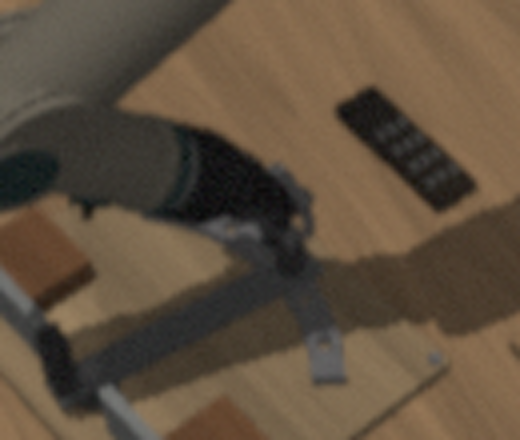

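The swing is at half travel, with the ring still centred on the finger. Five more steps.

>>> servo_tool:
  rows:
    - {"dx": 0, "dy": 0, "dz": 0.0076, "wx": 0.177, "wy": -0.177, "wz": 0, "fingers": 1}
    - {"dx": 0, "dy": 0, "dz": 0.0076, "wx": 0.177, "wy": -0.177, "wz": 0, "fingers": 1}
    - {"dx": 0, "dy": 0, "dz": 0.0076, "wx": 0.177, "wy": -0.177, "wz": 0, "fingers": 1}
    - {"dx": 0, "dy": 0, "dz": 0.0076, "wx": 0.177, "wy": -0.177, "wz": 0, "fingers": 1}
    - {"dx": 0, "dy": 0, "dz": 0.0072, "wx": 0.172, "wy": -0.172, "wz": 0, "fingers": 1}

```text
clock: 14.05
eef_pos: [528.2, -5.4, 124.9]
tool_rot: [1.573, 0.792, 3.081]
force: [8.9, -1.3, -8.7]
width: -0.3
```

```bash
python3 look.py 7; python3 -c "
from ov import *
W=cam('wrist');P=np.array([745,-17.4]);a=.2-.2618
s=ctrl.read_state();e=np.array(s['eef_pos'])
q=np.array([532.1,-60.9])-P; print('swing of TCP',np.arctan2(q[1],-q[0]),np.arctan2(e[1]-P[1],P[0]-e[0]), 'diff',np.arctan2(e[1]-P[1],P[0]-e[0])-np.arctan2(q[1],-q[0]))
overlay('w7.png','ov7.png',(P[0]-200*np.cos(a),P[1]-200*np.sin(a),134),a,W,(0,))"
```

```text
14.05 [-0.149  1.059  0.301  1.241 -0.226  1.662  1.694] [528.2  -5.4 124.9] [1.573 0.792 3.081] [ 8.9 -1.3 -8.7]
ring_center []
housing []
rail_mid []
swing of TCP -0.20154716054641583 0.0564983193410016 diff 0.25804547988741744
(np.float64(545.3818024605224), np.float64(-5.047866132117418), 134) 201 362 265 319
```

View pics/ov7.png

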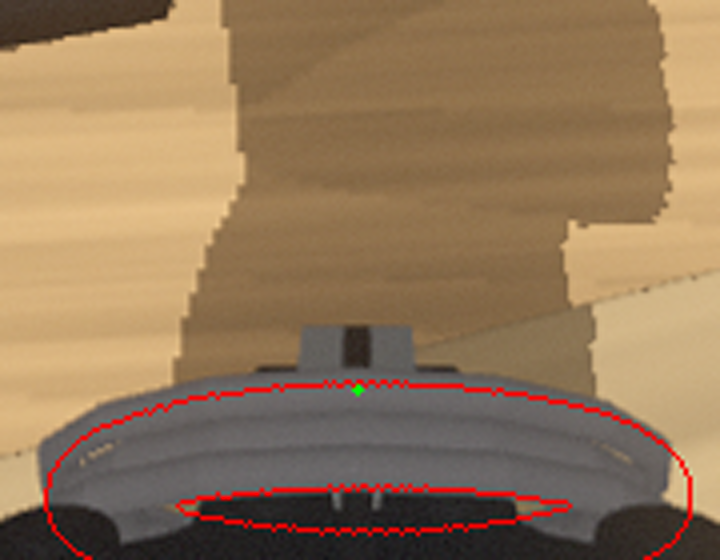

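View pics/sc7.png

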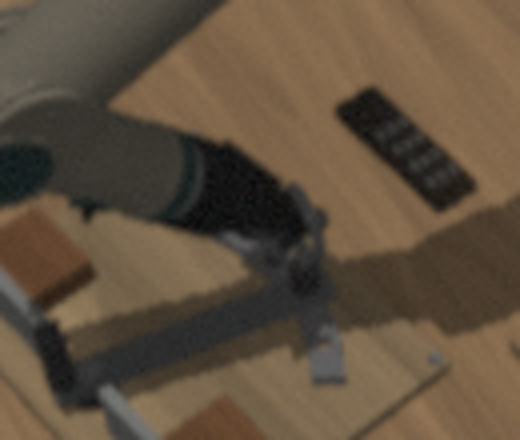

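>>> servo_tool:
  rows:
    - {"dx": 0, "dy": 0, "dz": 0.0008, "wx": 0, "wy": 0, "wz": 0, "fingers": 1}
    - {"dx": 0.003, "dy": -0.003, "dz": 0, "wx": 0, "wy": 0, "wz": 0, "fingers": 1}
    - {"dx": 0.003, "dy": -0.003, "dz": 0, "wx": 0, "wy": 0, "wz": 0, "fingers": 1}
    - {"dx": 0, "dy": 0, "dz": 0, "wx": 0, "wy": 0, "wz": 0, "fingers": 1}

```text
clock: 14.8
eef_pos: [528.3, -5.0, 118.6]
tool_rot: [1.573, 0.792, 3.082]
force: [8.8, -0.7, -6.0]
width: -0.0
```

The ring still carries load (Fz -6 N) well below riding height, so the pin is entering the hole. I keep lowering.

>>> servo_tool:
  rows:
    - {"dx": 0.003, "dy": -0.003, "dz": 0, "wx": 0, "wy": 0, "wz": 0, "fingers": 1}
    - {"dx": 0.003, "dy": -0.003, "dz": 0, "wx": 0, "wy": 0, "wz": 0, "fingers": 1}
    - {"dx": 0.003, "dy": -0.003, "dz": 0, "wx": 0, "wy": 0, "wz": 0, "fingers": 1}
    - {"dx": 0.003, "dy": -0.003, "dz": 0, "wx": 0, "wy": 0, "wz": 0, "fingers": 1}
    - {"dx": 0, "dy": 0, "dz": 0, "wx": 0, "wy": 0, "wz": 0, "fingers": 1}

```text
clock: 15.42
eef_pos: [526.3, -4.8, 107.5]
tool_rot: [1.572, 0.786, 3.081]
force: [3.2, -0.3, 1.4]
width: -0.1
```

```bash
python3 look.py 8; python3 -c "
from ov import *
W=cam('wrist');P=np.array([745,-17.4]);a=.2-.2618
overlay('w8.png','ov8.png',(P[0]-200*np.cos(a),P[1]-200*np.sin(a),122),a,W,(0,))"
```

```text
15.42 [-0.148  1.082  0.298  1.245 -0.23   1.642  1.696] [526.3  -4.8 107.5] [1.572 0.786 3.081] [ 3.2 -0.3  1.4]
ring_center []
housing []
rail_mid []
(np.float64(545.3818024605224), np.float64(-5.047866132117418), 122) 196 365 265 322
```

View pics/ov8.png

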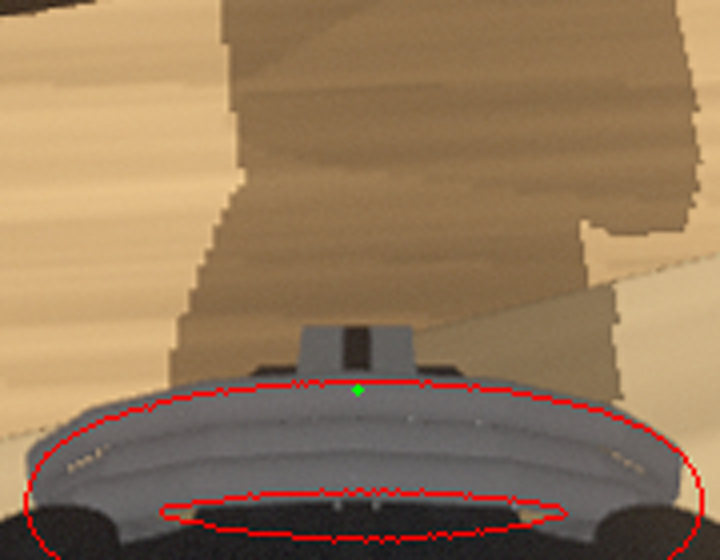

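The pin appears home: the ring is back at its home outline. A small residual force (3.2 N in x, 1.4 N in z) remains, so I ease the finger off the ring.

>>> servo_tool:
  rows:
    - {"dx": -0.002, "dy": -0.003, "dz": 0, "wx": 0, "wy": 0, "wz": 0, "fingers": 1}
    - {"dx": 0, "dy": 0, "dz": 0, "wx": 0, "wy": 0, "wz": 0, "fingers": 1}

```text
clock: 15.92
eef_pos: [528.4, -4.2, 106.1]
tool_rot: [1.571, 0.785, 3.08]
force: [0.4, -0.3, -0.2]
width: 0.0
```

>>> servo_tool:
  rows:
    - {"dx": -0.015, "dy": 0, "dz": 0, "wx": 0, "wy": 0, "wz": 0, "fingers": 1}
    - {"dx": -0.015, "dy": 0, "dz": 0, "wx": 0, "wy": 0, "wz": 0, "fingers": 1}
    - {"dx": -0.018, "dy": 0, "dz": 0, "wx": 0, "wy": 0, "wz": 0, "fingers": 1}
    - {"dx": -0.02, "dy": 0, "dz": 0, "wx": 0, "wy": 0, "wz": 0, "fingers": 1}
    - {"dx": -0.03, "dy": 0, "dz": 0, "wx": 0, "wy": 0, "wz": 0, "fingers": 1}

```text
clock: 16.55
eef_pos: [581.4, -7.6, 159.2]
tool_rot: [1.571, 0.786, 3.081]
force: [0.4, 0.6, 0.1]
width: 0.0
```

>>> servo_tool:
  rows:
    - {"dx": -0.04, "dy": 0, "dz": 0, "wx": 0, "wy": 0, "wz": 0, "fingers": 1}
    - {"dx": -0.04, "dy": 0, "dz": 0, "wx": 0, "wy": 0, "wz": 0, "fingers": 1}
    - {"dx": 0, "dy": 0, "dz": 0, "wx": 0, "wy": 0, "wz": 0, "fingers": 1}

```text
clock: 16.92
eef_pos: [616.7, -8.7, 198.4]
tool_rot: [1.56, 0.801, 3.073]
force: [-0.8, 0.4, -0.1]
width: 0.2
```

```bash
python3 look.py 9; python3 -c "
from ov import *
W=cam('wrist');P=np.array([745,-17.4]);a=.2-.2618
overlay('w9.png','ov9.png',(P[0]-200*np.cos(a),P[1]-200*np.sin(a),122),a,W,(0,))
im=cv2.imread('pics/w9.png'); cv2.imwrite('pics/w9c.png',cv2.resize(im[150:350,130:430],None,fx=2.6,fy=2.6,interpolation=cv2.INTER_CUBIC))"
```

```text
16.92 [-0.01   1.113  0.022  0.815 -0.068  1.982  1.519] [616.7  -8.7 198.4] [1.56  0.801 3.073] [-0.8  0.4 -0.1]
ring_center [([276.5, 215.5], 0.72, array([547.8,  -7.5, 122. ]))]
housing [([275.7, 237.8], 0.92, array([548. ,  -8.4,  76. ]))]
rail_mid [([231.0, 259.4], 0.92, array([551. , -56.4,  31. ]))]
(np.float64(545.3818024605224), np.float64(-5.047866132117418), 122) 237 325 187 235
```

View pics/w9c.png

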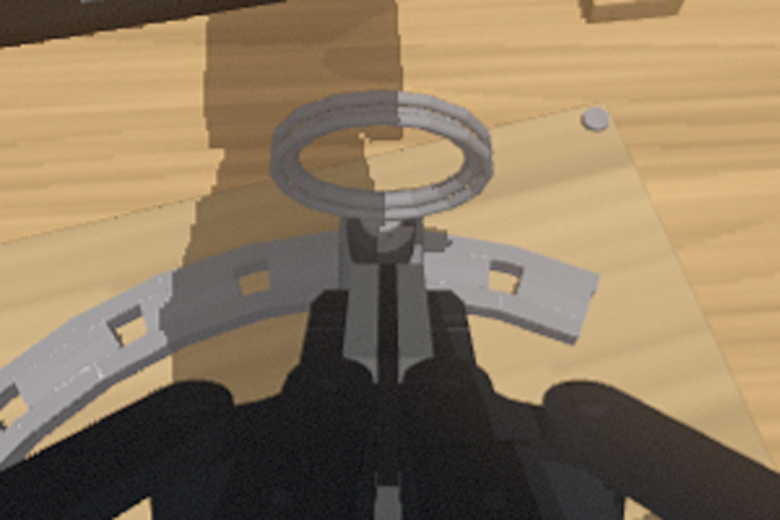

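View pics/sc9.png

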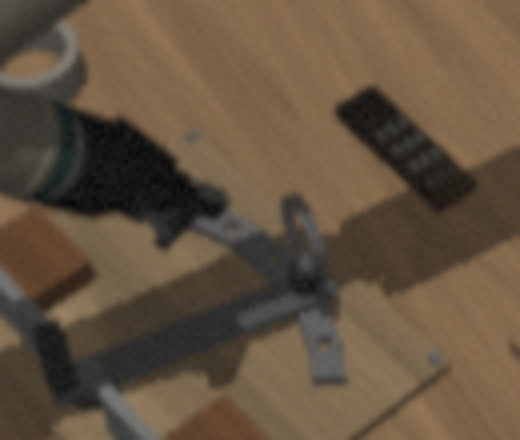

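View pics/ov9.png

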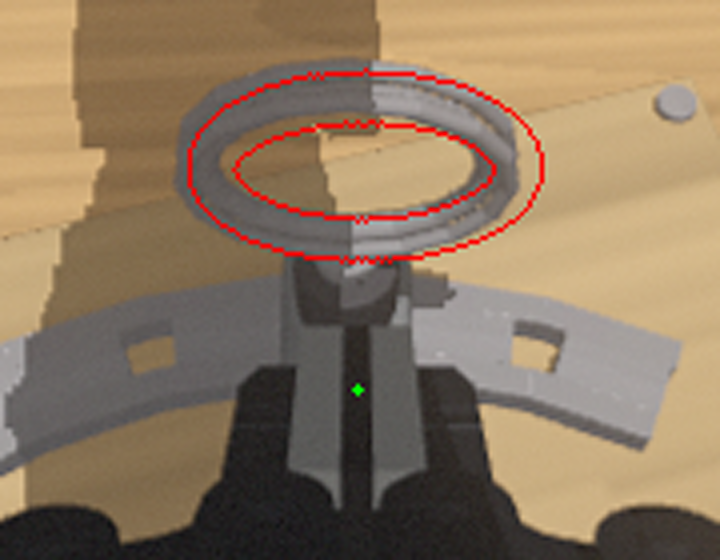

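The finger is out. In the wrist crop, the arm covers exactly one hole between the middle hole (252,280) and the outer +y hole (505,280). I check the angle and pin height numerically.

```bash
python3 - <<'E'
from ov import *
W=cam('wrist')
im=cv2.imread('pics/w9.png')
P=np.array([745,-17.4])
def ang(X): return np.arctan2(X[1]-P[1],P[0]-X[0])
H=[atz('wrist',(130+a/2.6,150+b/2.6),31,W) for a,b in [(506,279),(252,279),(128,325)]]
for h in H: print('hole',np.round(h,1),'r',np.linalg.norm(h[:2]-P),'ang',ang(h))
# fit pivot from 3 hole positions given known angles (.5236,0,-.2618) & r=200
from scipy.optimize import least_squares
def f(p):
    r=[]
    for h,a in zip(H,[.5236,0,-.2618]):
        t=a-p[2]; r+= [p[0]-200*np.cos(t)-h[0],p[1]+200*np.sin(t)-h[1]]
    return r
s=least_squares(f,[745,-17,.2]);p=s.x;print('fit',p,np.round(s.fun,2))
for l,z in [('ring_center',122),('housing',76)]:
    for a in ctrl.mark_of(l,'wrist')[:1]:
        X=atz('wrist',a['point'],z,W); print(l,X,'swing',np.arctan2(X[1]-p[1],p[0]-X[0])+p[2],'r',np.hypot(X[0]-p[0],X[1]-p[1]))
# ring measured cols from ov9: 178..518 -> /4+190 ; rows 60..262
c=(190+(178+518)/8,170+(60+262)/8); X=atz('wrist',c,122,W); print('ring px',c,X,'swing',np.arctan2(X[1]-p[1],p[0]-X[0])+p[2])
for z in (122,126,131):
    for x in (545.4,548):
        M=mask(np.array([x,-7.,z]),-.05,W); ys,xs=np.where(M); print(z,x,xs.max()-xs.min(),ys.max()-ys.min(),(xs.max()+xs.min())/2,(ys.max()+ys.min())/2)
E
```

```text
hole [553.4  41.4  31. ] r 200.4421130388305 ang 0.2977943921384794
hole [546.8 -62.3  31. ] r 203.2285956701852 ang -0.22283105154184643
hole [ 562.9 -111.3   31. ] r 204.85777811921994 ang -0.4761494387081249
fit [ 7.42715453e+02 -2.33743848e+01  1.94380163e-01] [ 0.08 -0.13 -0.31  0.31  0.24 -0.18]
ring_center [546.85186149  -8.65626929 122.        ] swing 0.2693839236346647 r 196.41580766596437
housing [546.81541681  -9.81544311  76.        ] swing 0.2634835309228734 r 196.36870722275413
ring px (277.0, 210.25) [542.05033545  -7.96140394 122.        ] swing 0.27103911241190515
122 545.4 89 48 278.5 211.0
122 548 89 46 278.5 214.0
126 545.4 89 49 278.5 208.5
126 548 89 48 278.5 212.0
131 545.4 91 51 278.5 205.5
131 548 91 50 278.5 209.0
```

Relative to the visible holes the swing comes out at about 0.263–0.270. To check the pin height, I repeat the home view of w3, rotated 15° about the pivot, and compare the two pictures directly.

```bash
python3 -c "
from plan import *
P=np.array([744,-19.,0]); Q=Rn.from_euler('z',-.2618).as_matrix()
X=P+Q@(np.array([585.9,-48.7,159.6])-P); print(X)
planR(X,Q@Rn.from_euler('xyz',[1.572,.785,-2.944]).as_matrix(),n=3)
"
```

```text
[583.60020871  -6.76860781 159.6       ]
0 [0.021, -0.002, 0.001, 0.0, -0.01, 0.03]
1 [0.021, -0.001, 0.001, 0.0, -0.01, 0.03]
2 [0.022, -0.002, 0.0, 0.0, -0.01, 0.03]
end [583.5  -6.8 159.5] [1.571 0.785 3.078] x [-0.706  0.045 -0.707] z [ 0.064  0.998 -0.   ]
```

>>> servo_tool:
  rows:
    - {"dx": 0.021, "dy": -0.002, "dz": 0.001, "wx": 0, "wy": -0.01, "wz": 0.03, "fingers": 1}
    - {"dx": 0.021, "dy": -0.001, "dz": 0.001, "wx": 0, "wy": -0.01, "wz": 0.03, "fingers": 1}
    - {"dx": 0.022, "dy": -0.002, "dz": 0, "wx": 0, "wy": -0.01, "wz": 0.03, "fingers": 1}
    - {"dx": 0, "dy": 0, "dz": 0, "wx": 0, "wy": 0, "wz": 0, "fingers": 1}

```text
clock: 17.77
eef_pos: [583.0, -6.5, 159.3]
tool_rot: [1.569, 0.784, 3.077]
force: [1.2, -0.8, 0.2]
width: -0.0
```

```bash
python3 look.py 10; python3 -c "
import cv2,numpy as np
a=cv2.imread('pics/w3.png')[180:280,200:350];b=cv2.imread('pics/w10.png')[180:280,200:350]
cv2.imwrite('pics/cmp.png',np.hstack([cv2.resize(i,None,fx=2.6,fy=5,interpolation=cv2.INTER_CUBIC) for i in (a,b)]))"
```

```text
17.77 [-0.016  1.094  0.025  0.988 -0.068  1.846  1.521] [583.   -6.5 159.3] [1.569 0.784 3.077] [ 1.2 -0.8  0.2]
ring_center [([277.6, 230.2], 0.98, array([545.8,  -4.9, 122. ])), ([379.9, 154.0], 0.4, array([486.7,  77.2, 122. ]))]
housing [([276.3, 259.2], 0.96, array([549.6,  -6.2,  76. ])), ([275.1, 234.2], 0.19, array([528. ,  -5.9,  76. ]))]
rail_mid [([222.2, 279.8], 0.78, array([550. , -55.8,  31. ])), ([276.2, 259.2], 0.41, array([533.5,  -5.5,  31. ]))]
```

View pics/cmp.png

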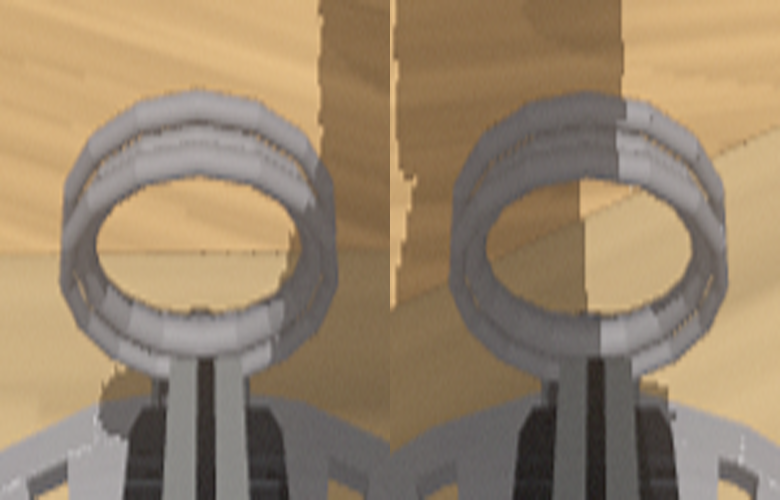

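Side by side, the ring sits at the same rows and columns within about half a pixel (top edge row 198, width 54 px half-scale). So the pin is home and the arm has turned 15°. I back off and hand in.

>>> servo_tool:
  rows:
    - {"dx": -0.03, "dy": 0, "dz": 0, "wx": 0, "wy": 0, "wz": 0, "fingers": 1}
    - {"dx": -0.03, "dy": 0, "dz": 0, "wx": 0, "wy": 0, "wz": 0, "fingers": 1}
    - {"dx": 0, "dy": 0, "dz": 0, "wx": 0, "wy": 0, "wz": 0, "fingers": 1}
    - {"dx": 0, "dy": 0, "dz": 0, "wx": 0, "wy": 0, "wz": 0, "fingers": 1}

```text
clock: 18.52
eef_pos: [613.7, -8.4, 190.9]
tool_rot: [1.567, 0.787, 3.075]
force: [0.1, 0.8, 0.1]
width: 0.0
```

```bash
python3 -c "
from plan import *
s=ctrl.read_state();print(s['clock'],s['eef_pos'],s['force'],np.abs(s['qd']).max())
print(ctrl.finish_job())"
```

```text
18.525 [613.74161502  -8.418907   190.91077072] [0.05385922 0.75491319 0.14691067] 0.014197762018949855
the job is handed in; nothing more can be done
None
```

I lifted the pin by its ring and swung the arm one hole towards the strip's side (+y). I let the pin spring home, took the finger out and handed the job in at 18.5 s. No verdict was reported.

- **Approach:** I went in from the pivot side at a 45° slant, with the shut fingertips through the ring. The robot side was tried first, but the arm ran into its joint limits there.
- **Lift and swing:** The pin came up about 13 mm (Fz -7.3 N). The arm then went round in small arc steps.
- **Arm angle:** Against the visible rail holes the swing measures about 0.263 to 0.270, with 0.2618 wanted. One look at the ring alone, before that, gave only about 49 mm of travel instead of 52 mm. Measuring against the holes did not bear that out.
- **Pin home:** I repeated the starting camera view turned 15° about the pivot. The ring lay within about half a pixel of where it was in the first picture. The load on the ring had also held past the rail's riding height and then went to zero.
- **Contact:** While lowering, a small force of about 3 N showed briefly and went to zero when I eased the finger off. I did not identify what it touched. The final wrist force was about 0.8 N, which is the noise level.
- **Loose things:** I did not measure them again. The remote looks unmoved in the later pictures, and the tool stayed well away from the others.

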